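# Changeover: swap two press nests between their docking bays

## Task

Swap the round nest and the square nest: each must end up in the docking bay the other one came from, pushed fully home against the back stop. Slide them over the bench - never lift or tip them - and leave the housing, the jar and the punch where they stand.

Things in the scene. Friction and masses are not known exactly. Their poses are not given: they have to be found in the camera images.
- round_nest: Bare-metal disc 100 mm in diameter, 40 mm high, about 0.75 kg, with an open round pocket in its top, 66 mm in diameter, 32 mm deep (floor 8 mm, wall 17 mm thick), for fingertips to hook and tow it. Origin: centre of its underside. Starts in bay_a, must end in bay_b.
- square_nest: Bare-metal block 100 x 100 mm, 40 mm high, about 0.75 kg, with an open square pocket in its top, 66 x 66 mm, 32 mm deep (floor 8 mm, walls 17 mm thick), for fingertips to hook and tow it. Origin: centre of its underside; x, y parallel to its sides. Starts in bay_b, must end in bay_a.
- bay_a: Fixed dark steel U, 25 mm high, no floor. Origin on the bench at the centre of a fully home nest; x points from mouth to back stop (yaw within 0.22 rad). Rails' inner faces at y +-57 mm, outer +-71; back stop's face at x +50.5 mm, back +64.5; rails run to x -30, then flare to inner +-70, outer +-80 mm at x -58. One brass bolt on the stop; may be the left or right bay. The round nest starts here.
- bay_b: Fixed dark steel U, 25 mm high, no floor. Origin on the bench at the centre of a fully home nest; x points from mouth to back stop (yaw within 0.22 rad). Rails' inner faces at y +-57 mm, outer +-71; back stop's face at x +50.5 mm, back +64.5; rails run to x -30, then flare to inner +-70, outer +-80 mm at x -58. Two brass bolts on the stop; may be the left or right bay. The square nest starts here.
- housing: Bystander: red plastic connector housing lying on the bench, 80 (x) x 50 (y) x 31 mm high, origin at the centre of its underside.
- jar: Bystander: closed amber glass jar, 68 mm in diameter, 72 mm high, origin at the centre of its underside.
- punch: Bystander: dark steel press punch standing on its flange, flange 60 mm in diameter and 16 mm high, shank 32 mm in diameter, 60 mm high in all, origin at the centre of its underside.

How it is judged:
By the outcome, as a careful person would: the job done as asked, in the order asked, and still so for the second after the job is handed in, with the robot touching nothing.
It also fails if it takes over 72 s, if anything falls off the work surface, if the arm or the gripper's body presses on something with over 40 N, if the wrist force passes 120 N, or if a joint passes its speed limit or range.

## Robot

A 6-joint arm with a two-finger parallel gripper is mounted at the origin on the work surface. World frame = base frame: x ahead of the robot, y to its left, z up, the work surface at z = 0. Lengths are in mm, angles in rad, forces in N, time in s.
With the tool pointing down it reaches from about 300 to 775 mm from the base axis. Payload 14.6 kg.
Tool frame: the origin (TCP) lies midway between the tips of the shut fingers; the grasp point (between the pads) lies 19 mm behind it (manip.grasp_offset is the distance from the TCP to the grasp point, in mm); z points along the fingers, y is the line along which they close (so a half turn about z gives the same grasp; the last joint's range is limited). The gripper opens to 94 mm and grips with 3 to 60 N. Pads are 16 mm wide; open, the fingers measure 119 mm over their backs; the gripper's body (75 mm by 177 mm) begins 78 mm behind the grasp point.
Start: joints at [1.111, 0.3, 1.521, -0, 1.321, -0.067], TCP at [210.524, 508.103, 205.446] pointing down, gripper open.
Joint ranges: [-3.03, 3.03], [-0.79, 2.21], [0.23, 2.52], [-1.04, 4.18], [0, 3.07], [-2.55, 2.55]. Speed limits (rad/s): [2.22, 2.22, 2.57, 3.14, 3.14, 3.14].

## Interface

Orientations are given as [roll, pitch, yaw] about the fixed x, y, z axes, in that order (R = Rz(yaw) Ry(pitch) Rx(roll)).
In Python, from cell import manip, viewer gives the robot as it stands. The module is installed in compiled form; this text tells all that it offers.
- The arm moves only by the tool move_arm, never from a script. Its argument "moves" is a list of rows, each a list of 4 numbers: the shift along the tool's x, y, z in m, then the turn about the tool's z in rad. A call has 1 to 12 rows; each row is the pose to reach, as a shift and turn from the pose commanded when the call began, along the tool's axes at that moment; what a row does not reach only later rows make up. A row lasts 1/10 s, in which the tool goes at most 50 mm and 8.59 degrees, less where a joint would pass 70% of its speed; a pose out of reach is approached as far as the arm can. A call with a gripper value outside its range is refused whole. "jaw" is the finger opening in m, from 0 to 0.094, set as the call begins (left out, the last holds). The fingers move at their own pace and stop on an object; "squeeze" is the grip in N (left out, the last holds). Time passes only in rows, so rows that repeat a pose let the fingers close. It gives the time, the measured TCP pose, the force, the opening and the grip force at its end, in the units of the state.
- manip.read_state(): the state, without advancing time (a new reading comes with each control period).
- viewer.camera(name): name is "scene" or "top"; returns a dict with "frame" (480x640x3 uint8, blue, green, red), "z_map" (480x640 float32, mm along the optical axis (not along the pixel's ray), 0 where there is no reading), "fx", "fy", "cx", "cy" (pixels), "origin" and "orientation" of the camera in the world. Camera axes: x right, y down, z forward; pixel columns grow to the right and rows downward; lengths in mm; the calibration is good to about 2 mm. A picture is of the moment at which its call begins.
- manip.sign_off(): hands the job in; it is judged then, once.
The state is a dict: "clock": time; "joints": joint angles; "qd": joint speeds; "effort": joint torques, N m; "eef_pos": TCP position; "eef_rot": TCP orientation; "wrist_force": force on the tool from outside, world axes, zero at the start; "moment": the same for the moment, N m; "finger_gap": finger opening in mm; "finger_force": force on a finger pad.
Only numpy, scipy, OpenCV 4.12 (cv2) and the standard library are available. Lean on these libraries where they do the work, as an engineer would, in place of code of your own. Each camera call takes 0.05 s, during which the arm holds its last target. There are 200 camera calls.

## Working session

There is one attempt and no reset: what is moved stays moved. The work goes in short steps, Python scripts to look and compute and a tool call to move; the robot and the scene stay as the last step left them, time stands still between calls to the robot, and variables do not carry over. Pictures are saved under pics/ and viewed, at most 10 in all, crops included, and the job is handed in when it is done.

Besides the shell and the picture viewer there is one more tool, called after "Request:" as name(argument=value, ...) on one line, values as JSON. move_arm: Moves the arm, as the interface text tells. Its arguments: {"type":"object","properties":{"moves":{"type":"array"},"jaw":{"type":"number"},"squeeze":{"type":"number"}},"required":["moves"]}

```bash
mkdir -p pics; ls; python3 - <<'E'
from cell import manip, viewer
import cv2,pickle
s=manip.read_state(); print(s)
for n in("scene","top"):
    c=viewer.camera(n); cv2.imwrite(f"pics/{n}0.png",c["frame"]); pickle.dump(c,open(f"{n}0.pkl","wb"))
    print({k:v for k,v in c.items() if k not in("frame","z_map")})
E
```

```text
pics
{'clock': 0.0, 'joints': array([ 1.11138360e+00,  3.00464065e-01,  1.52156123e+00, -4.00421807e-06,
        1.32068281e+00, -6.65914611e-02]), 'qd': array([ 0.00020115, -0.001009  , -0.0007661 ,  0.00115588, -0.00041068,
       -0.00096635]), 'effort': array([-9.87253079e-04, -5.31811702e+01, -3.52736807e+01,  7.07417889e-02,
        2.43889284e-02, -8.96769575e-05]), 'eef_pos': array([210.42615216, 507.88359563, 204.898582  ]), 'eef_rot': array([-3.14047942e+00, -7.03546411e-05,  2.74877234e+00]), 'wrist_force': array([ 0.33401541, -0.38473478,  0.45021333]), 'moment': array([-0.03957574, -0.00172276,  0.00747658]), 'finger_force': 0.0, 'finger_gap': 94.15035065804906}
{'fx': 480.2119113256228, 'fy': 480.2119113256228, 'cx': 322.1512564741141, 'cy': 242.31357478454092, 'origin': array([1014.80362905, -198.78252826,  793.66104303]), 'orientation': array([-2.51767071, -0.00671863,  1.17004802])}
{'fx': 579.4364036372455, 'fy': 579.4364036372455, 'cx': 322.0273721896312, 'cy': 236.38422899826287, 'origin': array([ 428.53990778,    6.80928946, 1317.02537772]), 'orientation': array([-3.06733435e+00, -2.49803622e-03, -1.54734081e+00])}
```

View pics/top0.png

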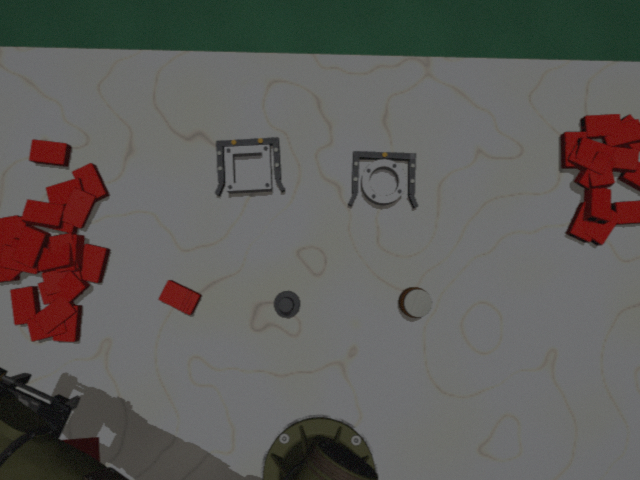

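View pics/scene0.png

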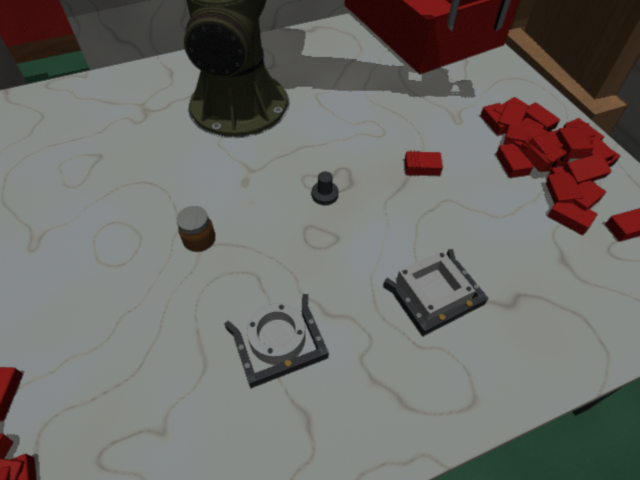

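The top view shows the square nest in the two-bolt bay_b on the left (248,168) and the round nest in the one-bolt bay_a on the right (384,182). The housing is at (180,297), the punch at (287,304) and the jar at (415,303). The scene view shows the same layout, with the round nest at (277,333) and the square nest at (437,283).

```bash
cat > h.py <<'E'
import numpy as np, cv2
from scipy.spatial.transform import Rotation as Ro
def cloud(c):
    v,u=np.mgrid[0:480,0:640]; z=c["z_map"].astype(float)
    P=np.stack([(u-c["cx"])/c["fx"]*z,(v-c["cy"])/c["fy"]*z,z],-1)
    W=P@Ro.from_euler("xyz",c["orientation"]).as_matrix().T+c["origin"]
    W[z==0]=np.nan; return W
def ray(c,uv,h):
    uv=np.atleast_2d(uv).astype(float)
    d=np.c_[(uv[:,0]-c["cx"])/c["fx"],(uv[:,1]-c["cy"])/c["fy"],np.ones(len(uv))]@Ro.from_euler("xyz",c["orientation"]).as_matrix().T
    return c["origin"]+d*((h-c["origin"][2])/d[:,2])[:,None]
def blobs(W,lo,hi,amin=60):
    m=((W[...,2]>lo)&(W[...,2]<hi)&(W[...,0]>200)&(W[...,0]<800)&(abs(W[...,1])<350)).astype(np.uint8)
    n,l,s,_=cv2.connectedComponentsWithStats(m)
    return [(l==i) for i in range(1,n) if s[i,4]>=amin]
E
python3 - <<'E'
from h import *; import pickle
for n in("top","scene"):
    c=pickle.load(open(n+"0.pkl","rb")); W=cloud(c)
    g=W[(W[...,0]>450)&(W[...,0]<500)&(abs(W[...,1])<100)]; print(n,"bench z",np.nanmean(g[:,2]),np.nanstd(g[:,2]))
    for lo,hi in((33,80),(17,31)):
        for b in blobs(W,lo,hi):
            p=W[b]; v,u=np.nonzero(b); r=cv2.minAreaRect(p[:,:2].astype(np.float32)); ci=cv2.minEnclosingCircle(p[:,:2].astype(np.float32))
            print(lo,hi,"px",u.mean().round(),v.mean().round(),len(p),"z",np.median(p[:,2]).round(1),"rect",np.round(r[0],1),np.round(r[1],1),round(r[2],1),"circ",np.round(ci[0],1),round(ci[1],1))
    hsv=cv2.cvtColor(c["frame"],cv2.COLOR_BGR2HSV)
    br=cv2.inRange(hsv,(10,130,90),(30,255,255)); k,l,s,ce=cv2.connectedComponentsWithStats(br)
    for i in range(1,k):
        if 2<s[i,4]<60:
            q=ray(c,ce[i],25)[0]
            if 450<q[0]<800: print("bolt?",ce[i].round(1),s[i,4],q.round(1))
E
```

```text
top bench z 0.6990254665638507 2.599615714083056
33 80 px 248.0 168.0 1182 z 40.6 rect [674.3 174.6] [101.8 100.7] 4.4 circ [674.2 174.4] 69.1
33 80 px 384.0 181.0 918 z 40.8 rect [ 650.3 -129. ] [98.9 98.3] 55.6 circ [ 651.1 -128.7] 50.6
33 80 px 416.0 302.0 768 z 71.9 rect [ 384.3 -199.7] [65.5 61.7] 1.0 circ [ 383.8 -202.4] 33.8
33 80 px 286.0 304.0 179 z 60.0 rect [372.8  80.3] [29. 31.] 46.4 circ [372.6  80.4] 15.9
17 31 px 248.0 157.0 958 z 25.4 rect [682.3 174.7] [124.5 157.3] 4.5 circ [677.3 174.6] 95.6
17 31 px 384.0 170.0 971 z 25.6 rect [ 658.4 -130.5] [157.5 124.1] 89.1 circ [ 654.2 -129.9] 95.0
17 31 px 182.0 297.0 433 z 28.7 rect [382.7 317.9] [80.2 49.7] 65.6 circ [382.9 317.2] 44.9
17 31 px 289.0 301.0 151 z 18.9 rect [376.2  78.1] [55.5 45.5] 61.6 circ [372.8  80.4] 29.4
bolt? [259.9 140.5] 15 [739.  151.6  25. ]
bolt? [233.4 141.6] 13 [734.9 211.4  25. ]
bolt? [384.5 154.3] 14 [ 714.1 -131.    25. ]
scene bench z -0.778458137638511 1.3866488584833627
33 80 px 325.0 181.0 251 z 57.2 rect [377.   83.1] [30.6 33.7] 87.0 circ [377.1  84.5] 17.6
33 80 px 194.0 224.0 1058
[... 355 characters left out ...]
17 31 px 325.0 193.0 109 z 20.1 rect [386.   78.7] [45.4 32.9] 76.9 circ [380.8  79.6] 24.7
17 31 px 200.0 242.0 145 z 24.0 rect [ 406.2 -200.7] [66.6 30.3] 85.7 circ [ 391.1 -199.5] 33.3
17 31 px 439.0 300.0 1699 z 24.3 rect [684.9 177.9] [123.7 157.3] 4.9 circ [681.5 176.9] 95.5
17 31 px 439.0 274.0 189 z 24.1 rect [657.8 196. ] [84.9 44. ] 47.2 circ [672.8 182.2] 42.5
17 31 px 281.0 350.0 1879 z 24.3 rect [ 661.8 -127.6] [156.3 124.8] 89.1 circ [ 657.9 -126.4] 95.9
17 31 px 275.0 319.0 141 z 24.0 rect [ 632.9 -121.3] [64.  25.2] 76.0 circ [ 645.1 -124.4] 32.0
bolt? [469.  302.8] 20 [734.3 214.9  25. ]
bolt? [441.6 316.6] 20 [739.1 154.4  25. ]
bolt? [287.6 363. ] 25 [ 713.6 -128.2   25. ]
```

Request:
move_arm(moves=[[-0.613, -0.434, 0.06, 1.194], [-0.613, -0.434, 0.06, 1.194], [-0.613, -0.434, 0.06, 1.194], [-0.613, -0.434, 0.06, 1.194], [-0.613, -0.434, 0.06, 1.194], [-0.613, -0.434, 0.06, 1.194], [-0.613, -0.434, 0.06, 1.194], [-0.613, -0.434, 0.06, 1.194], [-0.613, -0.434, 0.06, 1.194], [-0.613, -0.434, 0.06, 1.194], [-0.613, -0.434, 0.06, 1.194], [-0.613, -0.434, 0.06, 1.194]], jaw=0.045, squeeze=15)

```text
clock: 1.3
eef_pos: [529.8, -0.1, 157.3]
eef_rot: [-3.141, -0.0, 1.555]
wrist_force: [0.8, 1.0, 0.6]
finger_gap: 45.1
finger_force: 0.0
```

Request:
move_arm(moves=[[-0.04, 0.026, 0.02, 0], [-0.08, 0.052, 0.04, 0], [-0.11, 0.073, 0.055, 0], [-0.1256, 0.083, 0.06, 0], [-0.1256, 0.083, 0.075, 0], [-0.1256, 0.083, 0.075, 0], [-0.1256, 0.083, 0.075, 0]])

```text
clock: 2.0
eef_pos: [609.7, -123.9, 82.5]
eef_rot: [-3.141, -0.0, 1.556]
wrist_force: [-0.6, 0.1, 0.5]
finger_gap: 44.9
finger_force: 0.0
```

```bash
python3 - <<'E'
from cell import viewer
import cv2,pickle
for n in("scene","top"):
    c=viewer.camera(n); pickle.dump(c,open(f"{n}1.pkl","wb"))
    if n=="scene": cv2.imwrite("pics/s1.png",cv2.resize(c["frame"][200:440,140:460],None,fx=2,fy=2))
from cell import manip; print(manip.read_state()["eef_pos"])
E
```

```text
[ 610.25027465 -124.04710579   83.52985203]
```

View pics/s1.png

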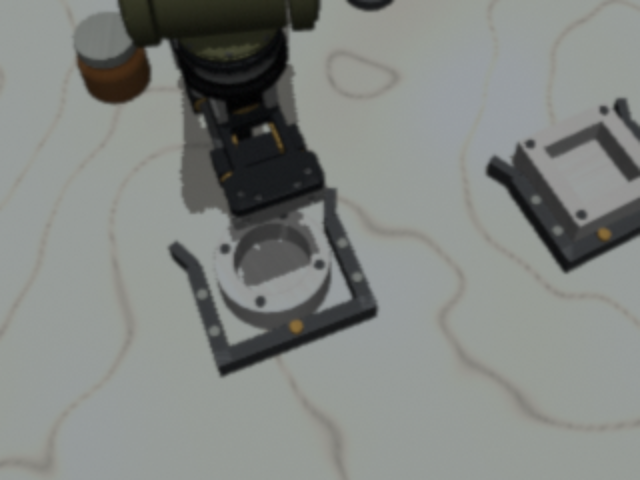

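Request:
move_arm(moves=[[-0.003, 0.001, 0.02, 0], [-0.003, 0.001, 0.04, 0], [-0.003, 0.001, 0.055, 0], [-0.003, 0.001, 0.066, 0], [-0.003, 0.001, 0.069, 0], [-0.003, 0.001, 0.069, 0]])

```text
clock: 2.7
eef_pos: [611.2, -127.8, 13.8]
eef_rot: [-3.142, 0.0, 1.555]
wrist_force: [-0.2, 1.2, 0.2]
finger_gap: 45.2
finger_force: 0.0
```

Request:
move_arm(moves=[[0, 0, 0, 0], [0, 0, 0, 0], [0, 0, 0, 0], [0, 0, 0, 0], [0, 0, 0, 0]], jaw=0.01, squeeze=15)

```text
clock: 3.2
eef_pos: [611.0, -128.0, 14.0]
eef_rot: [-3.141, 0.0, 1.555]
wrist_force: [-4.8, -0.1, 5.0]
finger_gap: 19.2
finger_force: 14.6
```

Request:
move_arm(moves=[[0, -0.004, 0, 0], [0, -0.014, 0, 0], [0, -0.027, 0, 0], [0, -0.041, 0, 0], [0, -0.055, 0, 0], [0, -0.069, 0, 0], [0, -0.083, 0, 0], [0, -0.097, 0, 0], [0, -0.11, 0, 0], [0, -0.12, 0, 0], [0, -0.126, 0, 0], [0, -0.127, 0, 0]])

```text
clock: 4.4
eef_pos: [484.3, -126.0, 14.0]
eef_rot: [3.14, 0.0, 1.555]
wrist_force: [5.1, -0.1, 0.7]
finger_gap: 19.0
finger_force: 14.7
```

Request:
move_arm(moves=[[-0.006, 0, 0, 0], [-0.02, 0, 0, 0], [-0.037, 0, 0, 0], [-0.055, 0, 0, 0], [-0.073, 0, 0, 0], [-0.091, 0, 0, 0], [-0.109, 0, 0, 0], [-0.127, 0, 0, 0], [-0.145, 0, 0, 0], [-0.163, 0, 0, 0], [-0.176, 0, 0, 0], [-0.18, 0, 0, 0]])

```text
clock: 5.6
eef_pos: [481.4, -306.1, 13.9]
eef_rot: [-3.141, -0.002, 1.554]
wrist_force: [-0.3, 11.4, 13.1]
finger_gap: 19.3
finger_force: 15.9
```

Request:
move_arm(moves=[[0, 0, 0, 0], [0, 0, 0, 0], [0, 0, 0, 0], [0, 0, 0, 0]], jaw=0.045)

```text
clock: 6.0
eef_pos: [481.1, -305.7, 13.4]
eef_rot: [-3.141, -0.0, 1.555]
wrist_force: [-0.2, 0.4, 0.7]
finger_gap: 44.2
finger_force: 0.0
```

Request:
move_arm(moves=[[0, 0, -0.03, 0], [0, 0, -0.07, 0], [0.048, 0.015, -0.08, -0.094], [0.096, 0.029, -0.08, -0.094], [0.144, 0.044, -0.08, -0.094], [0.192, 0.058, -0.08, -0.094], [0.24, 0.073, -0.08, -0.094], [0.288, 0.087, -0.08, -0.094], [0.336, 0.102, -0.08, -0.094], [0.384, 0.116, -0.08, -0.094], [0.432, 0.131, -0.08, -0.094], [0.472, 0.143, -0.08, -0.094]])

```text
clock: 7.2
eef_pos: [632.0, 166.3, 93.6]
eef_rot: [-3.141, 0.0, 1.65]
wrist_force: [0.7, -0.1, 0.4]
finger_gap: 44.8
finger_force: 0.0
```

```bash
python3 - <<'E'
from cell import manip,viewer
from h import *
W=cloud(viewer.camera("scene")); T=cloud(viewer.camera("top"))
for W in(W,T):
  for b in blobs(W,33,50):
    p=W[b]; r=cv2.minAreaRect(p[:,:2].astype(np.float32)); print(len(p),np.round(r[0],1),np.round(r[1],1),round(r[2],1))
s=manip.read_state(); print(s["eef_pos"],s["eef_rot"])
E
```

```text
83 [385.2  80.1] [29.8 13.3] 67.0
299 [ 400.1 -198.5] [42.9 66.7] 4.5
1577 [677.  177.7] [101.2 103.5] 4.6
1355 [ 525.2 -301.8] [ 95.9 101.7] 89.3
333 [676.4 133.2] [100.3  18.1] 5.4
884 [ 523.2 -303.5] [98.3 93. ] 0.1
131 [ 385.2 -192.8] [47.7 67.1] 82.5
[631.96438754 168.66447667  93.1245808 ] [ 3.14158503e+00 -5.03550530e-04  1.65355119e+00]
```

Request:
move_arm(moves=[[0.004, 0.002, 0.02, 0], [0.004, 0.002, 0.045, 0], [0.004, 0.002, 0.065, 0], [0.004, 0.002, 0.077, 0], [0.004, 0.002, 0.079, 0], [0.004, 0.002, 0.079, 0]])

```text
clock: 7.9
eef_pos: [633.7, 167.7, 15.1]
eef_rot: [3.141, -0.0, 1.649]
wrist_force: [1.0, 0.3, -0.3]
finger_gap: 45.1
finger_force: 0.0
```

Request:
move_arm(moves=[[0, 0, 0, 0], [0, 0, 0, 0], [0, 0, 0, 0], [0, 0, 0, 0], [0, 0, 0, 0]], jaw=0.01, squeeze=15)

```text
clock: 8.4
eef_pos: [633.4, 168.0, 15.0]
eef_rot: [-3.141, 0.0, 1.649]
wrist_force: [-3.5, -0.9, 5.6]
finger_gap: 16.7
finger_force: 15.0
```

Request:
move_arm(moves=[[0, -0.004, 0, 0], [0, -0.014, 0, 0], [0, -0.029, 0, 0], [0, -0.045, 0, 0], [0, -0.061, 0, 0], [0, -0.077, 0, 0], [0, -0.093, 0, 0], [0, -0.109, 0, 0], [0, -0.125, 0, 0], [0, -0.141, 0, 0], [0, -0.15, 0, 0], [0, -0.152, 0, 0]])

```text
clock: 9.6
eef_pos: [481.8, 156.1, 15.0]
eef_rot: [3.141, -0.0, 1.649]
wrist_force: [4.0, 0.3, -0.1]
finger_gap: 17.0
finger_force: 15.0
```

Request:
move_arm(moves=[[-0.005, 0, 0, 0.005], [-0.018, -0.001, 0, 0.015], [-0.033, -0.0025, 0, 0.024], [-0.049, -0.004, 0, 0.032], [-0.065, -0.005, 0, 0.04], [-0.081, -0.006, 0, 0.048], [-0.097, -0.0075, 0, 0.056], [-0.113, -0.0085, 0, 0.064], [-0.129, -0.01, 0, 0.072], [-0.145, -0.011, 0, 0.08], [-0.16, -0.012, 0, 0.09], [-0.167, -0.0125, 0, 0.094]])

```text
clock: 10.8
eef_pos: [483.0, -12.0, 15.0]
eef_rot: [3.141, -0.001, 1.554]
wrist_force: [1.3, 7.3, 6.6]
finger_gap: 17.2
finger_force: 15.1
```

```bash
cat > look.py <<'E'
from cell import manip,viewer
from h import *
for n in("scene","top"):
  W=cloud(viewer.camera(n))
  for b in blobs(W,33,47):
    p=W[b]; r=cv2.minAreaRect(p[:,:2].astype(np.float32)); 
    if r[0][0]>430: print(n,len(p),np.round(r[0],1),np.round(r[1],1),round(r[2],1))
s=manip.read_state(); print(s["eef_pos"],s["eef_rot"],s["wrist_force"])
E
python3 look.py
```

```text
scene 1085 [527.8  -5.1] [101.  102.6] 89.4
scene 1354 [ 525.2 -302.8] [99.7 96.9] 8.2
top 98 [558.4  31.4] [17.8 36.3] 82.3
top 70 [556.1 -53.6] [12.9 34.7] 84.0
top 884 [ 523.3 -302.9] [94.  98.4] 90.0
[483.06686736 -12.47588282  14.99128924] [3.14123158e+00 3.13176713e-04 1.55384458e+00] [-0.30802949 -5.22578765  6.33174175]
```

Request:
move_arm(moves=[[-0.005, 0, 0, 0], [-0.017, 0, 0, 0], [-0.031, 0, 0, 0], [-0.045, 0, 0, 0], [-0.059, 0, 0, 0], [-0.073, 0, 0, 0], [-0.087, 0, 0, 0], [-0.1, 0, 0, 0], [-0.111, 0, 0, 0], [-0.118, 0, 0, 0], [-0.12, 0, 0, 0], [-0.12, 0, 0, 0]])

```text
clock: 12.1
eef_pos: [481.0, -131.7, 15.0]
eef_rot: [3.141, -0.0, 1.555]
wrist_force: [-0.2, 2.4, 5.6]
finger_gap: 17.2
finger_force: 15.1
```

```bash
python3 look.py
```

```text
scene 1122 [ 525.9 -124.4] [100.3 101.7] 89.9
scene 1348 [ 524.9 -301.8] [ 96.2 100.2] 89.5
top 329 [522.6 -93.3] [98.2 31. ] 0.7
top 884 [ 523.  -303.6] [92.7 98.1] 90.0
[ 480.98200091 -131.68465275   14.95777881] [ 3.14147867e+00 -2.66044296e-05  1.55487715e+00] [-0.67437759  1.188852    6.9639115 ]
```

Request:
move_arm(moves=[[-0.001, 0.004, 0, 0], [-0.001, 0.014, 0, 0], [-0.001, 0.027, 0, 0], [-0.001, 0.04, 0, 0], [-0.001, 0.053, 0, 0], [-0.001, 0.066, 0, 0], [-0.001, 0.079, 0, 0], [-0.001, 0.092, 0, 0], [-0.001, 0.104, 0, 0], [-0.001, 0.114, 0, 0], [-0.001, 0.12, 0, 0], [-0.001, 0.121, 0, 0]])

```text
clock: 13.4
eef_pos: [601.3, -134.6, 14.8]
eef_rot: [-3.139, -0.0, 1.555]
wrist_force: [-11.4, -0.5, 14.5]
finger_gap: 17.2
finger_force: 15.0
```

Request:
move_arm(moves=[[0, 0.002, 0, 0], [0, 0.004, 0, 0], [0, 0.006, 0, 0], [0, 0.007, 0, 0], [0, 0.008, 0, 0], [0, 0.009, 0, 0]])

```text
clock: 14.0
eef_pos: [609.7, -134.8, 14.8]
eef_rot: [-3.139, -0.0, 1.555]
wrist_force: [-10.6, 0.5, 11.4]
finger_gap: 17.2
finger_force: 15.0
```

Request:
move_arm(moves=[[0, 0.001, 0, 0], [0, 0.002, 0, 0], [0, 0.003, 0, 0], [0, 0.003, 0, 0]])

```text
clock: 14.4
eef_pos: [612.9, -134.9, 14.8]
eef_rot: [-3.139, -0.0, 1.555]
wrist_force: [-8.6, 1.1, 11.0]
finger_gap: 17.0
finger_force: 15.0
```

Request:
move_arm(moves=[[0, 0.001, 0, 0], [0, 0.0015, 0, 0], [0, 0.002, 0, 0], [0, 0.002, 0, 0]])

```text
clock: 14.8
eef_pos: [614.2, -134.9, 14.8]
eef_rot: [-3.137, -0.0, 1.555]
wrist_force: [-14.4, 0.9, 13.4]
finger_gap: 17.1
finger_force: 15.0
```

Request:
move_arm(moves=[[0, 0.001, 0, 0], [0, 0.002, 0, 0], [0, 0.002, 0, 0], [0, 0.002, 0, 0]])

```text
clock: 15.2
eef_pos: [614.3, -134.9, 14.3]
eef_rot: [-3.132, -0.001, 1.555]
wrist_force: [-28.2, 0.8, 20.2]
finger_gap: 17.0
finger_force: 15.0
```

```bash
cat >> look.py <<'E'
import sys
if len(sys.argv)>1:
  y0=float(sys.argv[1]); yaw=float(sys.argv[2])
  c=viewer.camera("scene"); W=cloud(c)
  cv2.imwrite(sys.argv[3],cv2.resize(c["frame"][200:420,180:540],None,fx=2,fy=2))
  for b in blobs(W,33,47,300)+blobs(W,17,31,300):
    p=W[b][:,:2]
    if abs(np.median(p[:,1])-y0)<60 and np.median(p[:,0])>600:
      a=p@[np.cos(yaw),np.sin(yaw)]; l=p@[-np.sin(yaw),np.cos(yaw)]
      print("along",np.percentile(a,[.3,99.7]).round(1),"lat",np.percentile(l,[.3,99.7]).round(1),len(p))
E
python3 look.py -128 -0.016 pics/s2.png
```

```text
scene 1360 [ 524.9 -301.8] [100.   95.8] 0.3
scene 1386 [ 658.5 -128. ] [100.5 102.8] 89.3
top 237 [658.5 -84. ] [ 20.8 102.8] 79.0
top 878 [ 523.1 -303.4] [97.9 93. ] 0.2
[ 614.25171966 -134.86554297   14.32538938] [-3.13219370e+00 -1.06774395e-03  1.55462918e+00] [-27.12312533   1.02596103  19.94531736]
along [610.1 711. ] lat [-167.8  -67.8] 1380
along [602.7 725.1] lat [-193.   -42.2] 1806
```

View pics/s2.png

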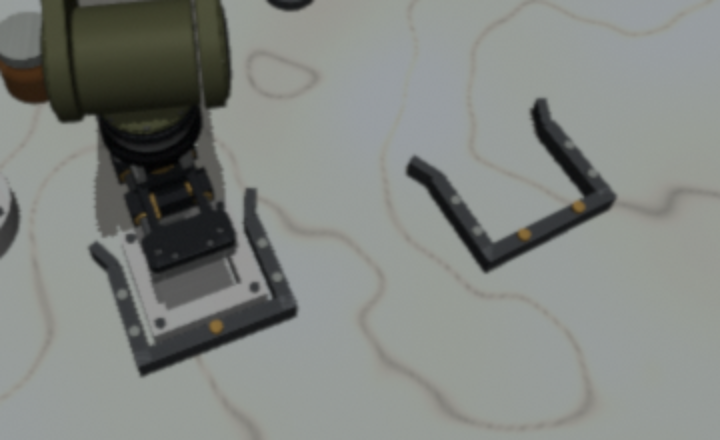

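Request:
move_arm(moves=[[0, 0, 0, 0], [0, -0.001, 0, 0], [0, -0.002, 0, 0], [0, -0.002, 0, 0]], jaw=0.045)

```text
clock: 15.75
eef_pos: [615.5, -134.6, 14.4]
eef_rot: [-3.141, -0.0, 1.555]
wrist_force: [0.5, 0.1, -0.2]
finger_gap: 44.0
finger_force: 0.0
```

Request:
move_arm(moves=[[0, 0, -0.015, 0], [0, 0, -0.045, 0], [0, 0, -0.08, 0], [-0.035, -0.027, -0.085, 0], [-0.07, -0.054, -0.085, 0], [-0.105, -0.08, -0.085, 0], [-0.14, -0.107, -0.085, 0], [-0.165, -0.126, -0.085, 0], [-0.17, -0.13, -0.085, 0], [-0.17, -0.13, -0.085, 0]])

```text
clock: 16.75
eef_pos: [482.7, -303.1, 100.6]
eef_rot: [3.141, 0.001, 1.553]
wrist_force: [-0.2, 0.9, 0.3]
finger_gap: 45.2
finger_force: 0.0
```

```bash
python3 look.py -128 -0.016 pics/x.png; python3 - <<'E'
from cell import viewer
from h import *
for n in("scene","top"):
  W=cloud(viewer.camera(n))
  for b in blobs(W,15,33,200):
    p=W[b][:,:2].astype(np.float32); r=cv2.minAreaRect(p)
    if r[0][0]>600: print(n,np.round(r[0],1),np.round(r[1],1),round(r[2],2))
E
```

```text
scene 1348 [ 525.8 -301.7] [ 95.9 100.6] 88.4
scene 1958 [ 658.2 -128.2] [100.3 102.3] 89.3
top 1170 [ 656.6 -131.5] [100.8 102.3] 89.5
top 483 [ 527.3 -285.5] [55.8 99.5] 75.8
[ 483.62168514 -301.78052492  100.22529111] [3.14089621e+00 2.04020545e-04 1.55540879e+00] [-0.38801862 -0.23466285 -0.63406022]
along [610.3 711. ] lat [-167.6  -67.9] 1955
along [603.  725.2] lat [-193.   -41.8] 1816
scene [685.1 178.7] [123.5 157.5] 5.02
scene [ 661.8 -127.2] [155.5 125.2] 89.97
scene [ 639.9 -112.8] [90.3 44.7] 46.5
top [681.8 175.3] [125.  156.9] 5.25
top [ 658.8 -130.4] [157.8 123.7] 89.18
```

Request:
move_arm(moves=[[0, 0, 0.025, 0], [0, 0, 0.05, 0], [0, 0, 0.07, 0], [0, 0, 0.083, 0], [0, 0, 0.086, 0], [0, 0, 0.086, 0]])

```text
clock: 17.6
eef_pos: [483.1, -302.3, 13.8]
eef_rot: [-3.142, 0.0, 1.555]
wrist_force: [-0.3, 0.3, 0.4]
finger_gap: 44.8
finger_force: 0.0
```

Request:
move_arm(moves=[[0, 0, 0, 0], [0, 0, 0, 0], [0, 0, 0, 0], [0, 0, 0, 0], [0, 0, 0, 0]], jaw=0.01, squeeze=15)

```text
clock: 18.1
eef_pos: [482.7, -302.6, 14.1]
eef_rot: [-3.141, 0.0, 1.555]
wrist_force: [-3.5, 0.5, 6.4]
finger_gap: 19.9
finger_force: 14.5
```

Request:
move_arm(moves=[[0.005, 0, 0, 0], [0.018, 0, 0, 0], [0.034, -0.0005, 0, 0], [0.051, -0.001, 0, 0], [0.068, -0.001, 0, 0], [0.085, -0.0015, 0, 0], [0.102, -0.0015, 0, 0], [0.119, -0.002, 0, 0], [0.136, -0.002, 0, 0], [0.153, -0.0025, 0, 0], [0.17, -0.003, 0, 0], [0.187, -0.003, 0, 0]])

```text
clock: 19.3
eef_pos: [483.3, -115.2, 14.2]
eef_rot: [3.14, 0.001, 1.555]
wrist_force: [0.1, -5.1, 2.9]
finger_gap: 20.1
finger_force: 15.3
```

Request:
move_arm(moves=[[0.015, 0, 0, 0], [0.032, -0.0005, 0, 0], [0.048, -0.001, 0, 0], [0.064, -0.001, 0, 0], [0.08, -0.001, 0, 0], [0.096, -0.0015, 0, 0], [0.112, -0.002, 0, 0], [0.128, -0.002, 0, 0], [0.144, -0.0025, 0, 0], [0.157, -0.0025, 0, 0], [0.166, -0.003, 0, 0], [0.17, -0.003, 0, 0]])

```text
clock: 20.5
eef_pos: [482.9, 55.0, 14.1]
eef_rot: [3.14, 0.001, 1.555]
wrist_force: [0.1, -7.7, 6.4]
finger_gap: 20.1
finger_force: 15.6
```

```bash
python3 look.py
```

```text
scene 866 [530.4  49.3] [98.9 90.5] 43.1
scene 1954 [ 658.4 -128.2] [100.3 102.1] 89.3
top 1182 [ 656.1 -131.7] [101.1 101.7] 89.3
[482.87796013  55.25725449  14.13558869] [ 3.14048128e+00 -3.34645950e-04  1.55508457e+00] [0.04609075 1.53130626 5.79471846]
```

Request:
move_arm(moves=[[0.005, 0, 0, -0.005], [0.016, 0, 0, -0.015], [0.029, -0.0005, 0, -0.025], [0.043, -0.0005, 0, -0.035], [0.057, -0.001, 0, -0.045], [0.071, -0.001, 0, -0.055], [0.085, -0.0015, 0, -0.065], [0.097, -0.0015, 0, -0.075], [0.106, -0.0015, 0, -0.085], [0.111, -0.002, 0, -0.095], [0.112, -0.002, 0, -0.096], [0.112, -0.002, 0, -0.096]])

```text
clock: 21.8
eef_pos: [482.6, 166.8, 14.1]
eef_rot: [3.141, 0.0, 1.651]
wrist_force: [-0.9, -3.6, 6.1]
finger_gap: 19.8
finger_force: 15.1
```

```bash
python3 look.py 165 0.08 pics/s3.png
```

```text
scene 868 [529. 164.] [102.1  90.3] 42.8
scene 1958 [ 658.4 -128.3] [100.1 102.6] 89.4
top 1175 [ 657.1 -131.2] [100.5 103.4] 89.6
top 220 [534.3 127.9] [76.  21.5] 21.3
[482.57068427 166.75183977  14.12113605] [ 3.14075530e+00 -1.16437964e-04  1.65067480e+00] [-0.25665256 -2.2924695   6.3057531 ]
along [636.7 758.5] lat [ 45.5 198.4] 1531
```

View pics/s3.png

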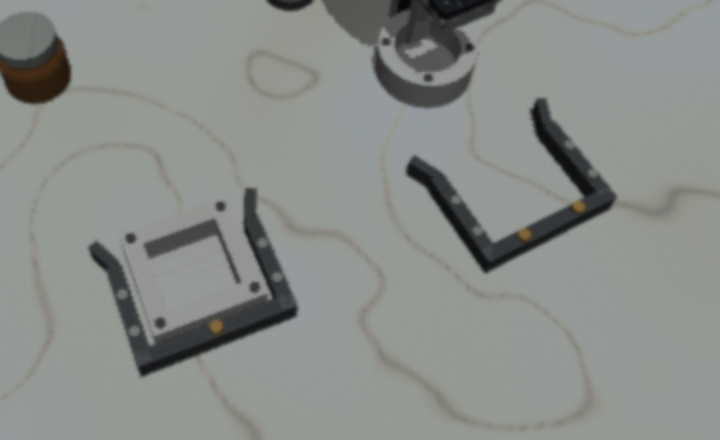

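```bash
cat > rnd.py <<'E'
from cell import viewer
from h import *
from scipy.optimize import least_squares
for n in("scene","top"):
  W=cloud(viewer.camera(n)); m=(W[...,2]>33)&(W[...,2]<47)&(W[...,0]>440)&(W[...,1]>20)&(W[...,1]<260)
  k,l,s,_=cv2.connectedComponentsWithStats(m.astype(np.uint8)); 
  p=W[l==1+s[1:,4].argmax()][:,:2]; H=cv2.convexHull(p.astype(np.float32))[:,0]
  c=np.array([528.,164]) if p[:,0].max()<600 else p.mean(0)
  for R in(50,):
    f=least_squares(lambda c:np.hypot(*(H-c).T)-50,c,loss="soft_l1",f_scale=1.)
    print(n,len(H),f.x.round(1),np.round(np.abs(f.fun),1).mean(), "xmax",p[:,0].max().round(1),"y",p[:,1].min().round(1),p[:,1].max().round(1))
E
python3 rnd.py
```

```text
scene 32 [526.9 168.3] 1.2999999999999998 xmax 577.4 y 118.7 217.8
top 16 [521.4 166. ] 2.15625 xmax 567.7 y 115.9 148.6
```

Request:
move_arm(moves=[[-0.001, 0.004, 0, 0], [-0.002, 0.015, 0, 0], [-0.002, 0.029, 0, 0], [-0.002, 0.043, 0, 0], [-0.002, 0.057, 0, 0], [-0.002, 0.071, 0, 0], [-0.002, 0.085, 0, 0], [-0.002, 0.099, 0, 0], [-0.002, 0.113, 0, 0], [-0.002, 0.126, 0, 0], [-0.002, 0.136, 0, 0], [-0.002, 0.14, 0, 0]])

```text
clock: 23.25
eef_pos: [621.7, 176.3, 14.0]
eef_rot: [-3.14, -0.0, 1.651]
wrist_force: [-11.3, -0.4, 13.5]
finger_gap: 18.9
finger_force: 14.8
```

```bash
python3 rnd.py
```

```text
scene 35 [665.7 180.6] 1.1828571428571426 xmax 716.0 y 131.1 228.9
top 13 [662.1 178.8] 0.3384615384615385 xmax 698.0 y 129.0 144.0
```

Request:
move_arm(moves=[[-0.001, 0.002, 0, 0], [-0.0015, 0.005, 0, 0], [-0.002, 0.007, 0, 0], [-0.002, 0.009, 0, 0], [-0.002, 0.011, 0, 0], [-0.002, 0.012, 0, 0]])

```text
clock: 23.95
eef_pos: [633.3, 175.3, 14.0]
eef_rot: [-3.139, -0.0, 1.651]
wrist_force: [-9.1, -0.0, 10.2]
finger_gap: 19.0
finger_force: 15.2
```

Request:
move_arm(moves=[[0, 0.001, 0, 0], [0, 0.002, 0, 0], [0, 0.003, 0, 0], [0, 0.003, 0, 0]])

```text
clock: 24.35
eef_pos: [636.3, 175.5, 14.0]
eef_rot: [-3.14, -0.0, 1.651]
wrist_force: [-8.5, -1.1, 9.7]
finger_gap: 18.8
finger_force: 15.2
```

Request:
move_arm(moves=[[0, 0.001, 0, 0], [0, 0.0015, 0, 0], [0, 0.002, 0, 0], [0, 0.002, 0, 0]])

```text
clock: 24.75
eef_pos: [637.1, 175.5, 14.0]
eef_rot: [-3.136, -0.0, 1.651]
wrist_force: [-18.1, -1.8, 15.3]
finger_gap: 19.0
finger_force: 15.0
```

Force is rising, so it is in contact; one more small push, then a check.

Request:
move_arm(moves=[[0, 0.001, 0, 0], [0, 0.0015, 0, 0], [0, 0.0015, 0, 0], [0, 0.0015, 0, 0]])

```text
clock: 25.15
eef_pos: [637.2, 175.6, 13.9]
eef_rot: [-3.133, 0.0, 1.651]
wrist_force: [-27.9, -4.0, 21.6]
finger_gap: 19.1
finger_force: 15.0
```

```bash
python3 look.py 177 0.08 pics/s4.png; python3 rnd.py
```

```text
scene 986 [683.4 170.3] [107.   82.2] 34.9
scene 1958 [ 658.3 -128.2] [100.3 102.2] 89.2
top 79 [681.3 133. ] [56.2  9.8] 4.4
top 1173 [ 656.1 -131.5] [101.  101.4] 89.3
[637.27963937 175.56866605  13.86987305] [-3.13296535e+00  2.80475074e-04  1.65131029e+00] [-27.89997132  -4.36380246  21.8671309 ]
along [633.5 742.9] lat [ 75.7 169.4] 984
along [638.8 758.4] lat [ 45.  193.7] 1474
scene 29 [681.3 180.1] 0.9206896551724137 xmax 731.6 y 130.5 228.4
top 11 [677.7 178.2] 0.7454545454545454 xmax 709.3 y 128.0 139.8
```

Request:
move_arm(moves=[[0, 0, 0, 0], [0, -0.001, 0, 0], [0, -0.002, 0, 0], [0, -0.002, 0, 0]], jaw=0.045)

```text
clock: 25.8
eef_pos: [638.5, 175.2, 13.5]
eef_rot: [-3.142, -0.0, 1.651]
wrist_force: [-0.5, 0.6, -1.2]
finger_gap: 44.8
finger_force: 0.0
```

Request:
move_arm(moves=[[0, 0, -0.015, 0], [0, 0, -0.045, 0], [0, 0, -0.085, 0], [0, -0.03, -0.12, 0], [0, -0.07, -0.15, 0], [0, -0.11, -0.16, 0], [0, -0.14, -0.16, 0], [0, -0.14, -0.16, 0], [0, -0.14, -0.16, 0]])

```text
clock: 26.7
eef_pos: [499.5, 164.1, 175.1]
eef_rot: [3.139, -0.0, 1.651]
wrist_force: [-0.6, -0.1, 0.2]
finger_gap: 45.0
finger_force: 0.0
```

```bash
python3 look.py 177 0.08 pics/s4.png; python3 rnd.py; python3 - <<'E'
from cell import viewer
from h import *
import pickle
for n in("scene","top"):
  c=viewer.camera(n); c0=pickle.load(open(n+"0.pkl","rb"))
  if n=="scene": cv2.imwrite("pics/end.png",c["frame"])
  for k in (c0,c):
    W=cloud(k); print(n,[np.round(cv2.minAreaRect(W[b][:,:2].astype(np.float32))[0],1).tolist() for b in blobs(W,15,80,200)])
E
```

```text
scene 1252 [681.2 179.8] [98.8 99. ] 81.3
scene 1954 [ 658.7 -128.3] [100.2 101.8] 89.3
top 863 [679.5 177.3] [99.6 96. ] 84.3
top 1179 [ 655.8 -131.3] [100.6 101. ] 89.6
[499.91774301 163.98840702 174.08155929] [ 3.14086784e+00 -9.51378157e-05  1.65062256e+00] [-0.96712428 -0.33223229 -0.94320578]
along [644.7 743.1] lat [ 76.  173.5] 1249
along [636.7 758.4] lat [ 45.8 198.4] 1674
scene 39 [681.6 180.2] 0.46153846153846156 xmax 732.4 y 130.6 230.1
top 32 [678.1 177.5] 0.40625 xmax 727.6 y 127.8 226.6
scene [[386.1, 321.4], [378.8, 83.1], [389.9, -198.8], [684.9, 177.9], [661.8, -127.9]]
scene [[403.5, 319.1], [379.8, 82.6], [390.9, -199.5], [685.1, 177.2], [661.4, -128.3]]
top [[682.3, 174.7], [658.4, -130.5], [382.4, 318.1], [384.3, -199.7], [372.4, 80.3]]
top [[681.4, 171.5], [658.7, -130.3], [383.5, 320.3], [384.2, -199.6], [372.3, 80.3]]
```

View pics/end.png

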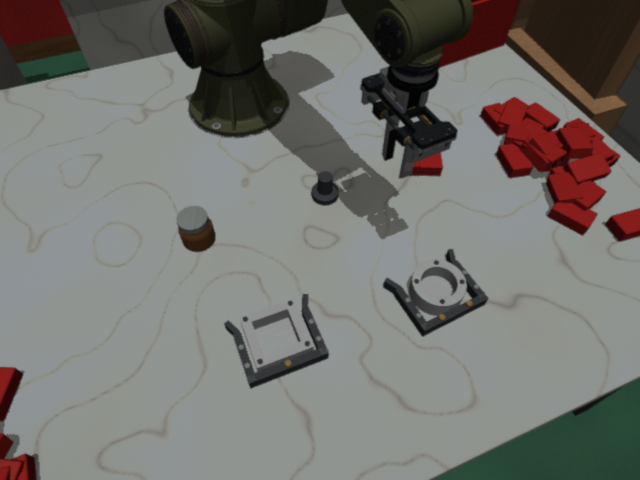

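The final scene image shows the square nest home in the one-bolt bay at (277,335) and the round nest home in the two-bolt bay at (437,285). The jar and punch measure in place. The housing is partly hidden by the gripper, and the arm never went near it.

```bash
python3 -c "
from cell import manip; print(manip.sign_off())"
```

```text
the job is handed in; nothing more can be done
None
```

The nests are swapped and the job was handed in at about 27 s: square in bay_a and round in bay_b, each pushed against its back stop until the arm stalled at about 28 N, with the jar and punch measured unmoved; the housing was partly hidden from the cameras at the end, but the arm never went near it.

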